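# Press the concealed release of the shop's cash drawer

### The arm

A 7-joint arm with a two-finger parallel gripper is mounted at the origin on the work surface. World frame = base frame: x ahead of the robot, y to its left, z up, the work surface at z = 0. Lengths are in m, angles in rad, forces in N, time in s.
With the tool pointing down it reaches from about 0.425 to 0.95 m from the base axis. Payload 4.7 kg.
Tool frame: the origin (TCP) lies midway between the tips of the shut fingers; the grasp point (between the pads) lies 19 mm behind it; z points along the fingers, y is the line along which they close (so a half turn about z gives the same grasp; the last joint's range is limited). The gripper opens to 87 mm and grips with 3 to 60 N. Pads are 19 mm wide; open, the fingers measure 117 mm over their backs; the gripper's body (75 mm by 190 mm) begins 51 mm behind the grasp point.
Start: joints at [-1.259, 0.469, -0.049, 1.532, 0.024, 1.141, -0.082], TCP at [0.226, 0.636, 0.223] pointing down, gripper open.
Joint ranges: [-2.59, 2.59], [-0.33, 1.99], [-1.39, 1.29], [0.1, 2.45], [-1.04, 4.18], [0.21, 1.99], [-2.66, 2.66]. Speed limits (rad/s): [2.57, 2.57, 3.14, 3.14, 3.14, 3.14, 3.14].

### API

Orientations are given as a unit quaternion [x, y, z, w].
In Python, from workcell import manip, imaging, outline_of gives the robot as it stands. The module is installed in compiled form; this text tells all that it offers.
- The arm moves only by the tool carry_out, never from a script. Its argument "moves" is a list of rows, each a list of 3 entries, a list of its own where there are three numbers: the opening in per cent of the stroke, from 0 (shut) to 100 (fully open), then the shift along the tool's x, y, z in cm, then the turn, a rotation vector about the tool's x, y, z in degrees. A call has 1 to 10 rows; each row shifts and turns the commanded pose from where the row before left it, along the tool's axes as they then stand; what a row does not reach is not made up. A row lasts 1/10 s, in which the tool goes at most 50 mm and 8.59 degrees, less where a joint would pass 70% of its speed; a pose out of reach is approached as far as the arm can. A call is refused whole if a number of a shift passes 5 or a number of a turn 8.59, either way. A call with a gripper value outside its range is refused whole. The fingers move at their own pace and stop on an object; "newtons" is the grip in N (left out, the last holds). Time passes only in rows, so rows that do not move let the fingers close. It gives the time, the measured TCP pose, the force, the opening and the grip force at its end, in the units of the state.
- manip.state(): the state, without advancing time (a new reading comes with each control period).
- imaging.grab_frame(name): name is "scene" or "top" or "wrist"; returns (picture, depth): 480x640x3 uint8, red, green, blue; 480x640 float32, m along the optical axis (not along the pixel's ray), 0 where there is no reading.
- imaging.camera_info(name): a dict with "fovy" (degrees; the focal length in pixels is half the picture's height over the tangent of half this angle, whatever the lens; pixels are square), "cx", "cy" (the principal point, pixels), "R" (3x3) and "t" (3): a world point X has camera coordinates R X + t; the wrist camera has in their place "T_tool_cam" (4x4, takes a point from camera to tool coordinates, whose origin is the TCP and whose axes are the flange's). Camera axes: x right, y down, z forward; pixel columns grow to the right and rows downward; lengths in m; the calibration is good to about 2 mm. The wrist camera is an equidistant fisheye: a pixel r from the principal point sees the ray r / f radians off the axis. A picture is of the moment at which its call begins: read the wrist's pose just before it. camera_info takes no time and is no camera call.
- manip.finish_job(): hands the job in; it is judged then, once.
Trained networks look in the newest picture that a camera, given by its name, has taken for a name from the list of things; names that differ only in an ending like _2 or _b are one class to them, and where a whole thing is asked for, a point or a joint stands for the part that bears it (a point fixed in the world has none). Each returns a list of dicts, best first, with "score" (0 to 1); they miss things now and then, are a little off and sometimes report something else, mostly with a low value. They report only what shows in the picture. A call takes as long as a camera call.
- outline_of(query, camera): "region" (480x640 bool, what is visible of it) and "extent" ([left, top, right, bottom] in pixels, round what is visible of it).
The state is a dict: "clock": time; "joint_positions": joint angles; "dq": joint speeds; "effort": joint torques, N m; "tcp_pos": TCP position; "tcp_rot": TCP orientation; "ft_force": force on the tool from outside, world axes, zero at the start; "ft_torque": the same for the moment, N m; "finger_gap": opening from 0.0 (shut) to 1.0 (fully open); "gripper_force": force on a finger pad.
Only numpy, scipy, OpenCV 4.12 (cv2) and the standard library are available. Lean on these libraries where they do the work, as an engineer would, in place of code of your own. Each camera call takes 0.05 s, during which the arm holds its last target. There are 200 camera calls.

### The job

The cash drawer on the shop counter is held shut by a concealed catch: one of the four look-alike square steel plates let into the top of its case is a sprung button, sitting a hair lower than the other three. With closed fingers feel along the row until you find the plate that gives, and press it down until the drawer springs open by itself, then take the hand away. Do not touch the drawer itself, and leave the jar, the tin and the carton standing where they are.

Things in the scene. Friction and masses are not known exactly. Their poses are not given: they have to be found in the camera images.
- case: Grey painted metal case of the cash drawer, fixed to the counter: 300 mm deep (x), 320 mm wide (y), 110 mm high, with a flat top. Origin at the centre of its underside, on the counter; x points from the drawer front to the back, z up; the drawer opens towards its -x.
- plate_row (a point): Middle of the row of four bare-steel plates, on the case's top surface (case x = -70, y = 0, z = 110 mm), axes as the case's. The plates are 48 mm square, in 51 mm openings, centred at y = -84, -28, +28 and +84 mm from here. Three are rigid blanks flush with the top; the fourth is the release button, its face 2 mm lower. Its place changes from run to run: feel for it.
- release (a joint): Travel of the release button (m): 0 as it stands untouched, growing as it is pressed straight down to 0.008 at its stop. It needs about 2.5 N to start and about 6 N at the stop, and springs back when let go. The catch lets the drawer go when it is about 5 mm down.
- drawer (a joint): How far the drawer has come out (m): 0 shut, 0.09 fully out, towards the case's -x. A spring of about 5 N drives it out, in about half a second, when the catch lets go; it cannot be pulled out before. The black drawer front is 304 mm wide, its top edge 94 mm above the counter, flush with the front of the case.
- jar: Loose glass jar with a lid, 56 mm across, 85 mm high, standing on the rear part of the top of the case. Origin at the centre of its underside.
- tin: Loose food tin, 66 mm across, 100 mm high, standing on the counter beside the case's +y side. Origin at the centre of its underside.
- carton: Loose cardboard packet, 50 mm by 80 mm, 120 mm high, standing on the counter beside the case's -y side. Origin at the centre of its underside.

How it is judged:
By the outcome, as a careful person would: the job done as asked, in the order asked, and still so for the second after the job is handed in, with the robot touching nothing.
It also fails if it takes over 48 s, if anything falls off the work surface, if the arm or the gripper's body presses on something with over 40 N, if the wrist force passes 120 N, or if a joint passes its speed limit or range.

## Working session

There is one attempt and no reset: what is moved stays moved. The work goes in short steps, Python scripts to look and compute and a tool call to move; the robot and the scene stay as the last step left them, time stands still between calls to the robot, and variables do not carry over. Pictures are saved under pics/ and viewed, at most 10 in all, crops included, and the job is handed in when it is done.

Besides the shell and the picture viewer there is one more tool, called after "Call:" by a JSON object that holds its "fn" and its "kwargs". carry_out: Moves the arm, as the interface text tells. Its arguments: {"type":"object","properties":{"moves":{"type":"array","items":{"type":"array"}},"newtons":{"type":"number"}},"required":["moves"]}

```bash
mkdir -p pics; cat > h.py <<'E'
import numpy as np, cv2
from workcell import manip, imaging, outline_of
def cloud(name,d):
    c=imaging.camera_info(name); f=240/np.tan(np.radians(c["fovy"])/2)
    v,u=np.mgrid[:480,:640]
    P=np.stack([(u-c["cx"])/f*d,(v-c["cy"])/f*d,d],-1)
    return (P-np.array(c["t"]))@np.array(c["R"])
E
python3 - <<'E'
from h import *
s=manip.state(); print(s["clock"],s["tcp_pos"],s["tcp_rot"],s["ft_force"])
ims=[]
for n in ("top","scene"):
    im,d=imaging.grab_frame(n); W=cloud(n,d); ims.append(im)
    np.savez(n+".npz",im=im,W=W,d=d)
    for q in ("case","plate_row","jar","tin","carton","drawer"):
        for r in outline_of(q,n)[:2]:
            m=r["region"]&(d>0); p=W[m]
            print(n,q,round(r["score"],2),np.round(r["extent"]),m.sum(),np.round(np.median(p,0),3),np.round(np.percentile(p,[2,98],axis=0),3).tolist())
            if n=="top" and q=="case":
                t=m&(abs(W[...,2]-.11)<.008); print("top rect",cv2.minAreaRect(W[t][:,:2].astype(np.float32)*1000))
    cv2.imwrite(f"pics/{n}.png",im[...,::-1])
E
```

```text
0.0 [0.22539775 0.63561808 0.22149222] [ 1.69568948e-01  9.85517838e-01 -9.71034985e-04 -1.38132343e-04] [0.22484318 0.49294396 0.02075754]
top case 0.56 [224. 176. 414. 359.] 20043 [0.557 0.    0.109] [[0.392, -0.156, 0.104], [0.711, 0.176, 0.114]]
top rect ((552.3602294921875, 9.872756958007812), (320.8236999511719, 300.91009521484375), 73.64239501953125)
top plate_row 0.81 [223. 176. 416. 356.] 19369 [ 0.558 -0.002  0.109] [[0.392, -0.155, 0.105], [0.71, 0.176, 0.114]]
top jar 0.71 [282. 208. 308. 245.] 753 [0.613 0.058 0.193] [[0.593, 0.034, 0.127], [0.641, 0.082, 0.198]]
top tin 0.72 [182. 235. 218. 274.] 1011 [0.58  0.263 0.098] [[0.553, 0.239, 0.009], [0.613, 0.297, 0.104]]
top carton 0.87 [422. 242. 472. 277.] 1479 [ 0.559 -0.249  0.118] [[0.537, -0.298, -0.001], [0.59, -0.215, 0.123]]
scene case 0.84 [222. 172. 401. 317.] 16296 [ 0.65  -0.006  0.108] [[0.408, -0.173, 0.004], [0.737, 0.175, 0.111]]
scene plate_row 0.88 [225. 169. 403. 312.] 16570 [ 0.648 -0.007  0.108] [[0.402, -0.173, 0.003], [0.737, 0.176, 0.111]]
scene jar 0.76 [328. 204. 355. 245.] 1063 [0.642 0.056 0.167] [[0.607, 0.032, 0.115], [0.651, 0.081, 0.196]]
scene tin 0.8 [418. 223. 447. 272.] 1321 [0.611 0.263 0.069] [[0.568, 0.236, 0.005], [0.622, 0.295, 0.101]]
scene tin 0.71 [222. 172. 402. 312.] 16287 [ 0.65  -0.008  0.108] [[0.407, -0.172, 0.005], [0.737, 0.175, 0.111]]
scene carton 0.71 [174. 213. 221. 269.] 2102 [ 0.588 -0.254  0.079] [[0.544, -0.294, 0.002], [0.594, -0.218, 0.121]]
scene carton 0.25 [419. 221. 452. 274.] 1425 [0.61  0.263 0.068] [[0.56, 0.237, -0.002], [0.622, 0.298, 0.101]]
```

```bash
python3 - <<'E'
from h import *
im=np.load("top.npz")["im"][150:380,160:490]
cv2.imwrite("pics/topc.png",cv2.resize(im[...,::-1],(792,552),interpolation=cv2.INTER_CUBIC))
E
```

```text
(no output)
```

View pics/topc.png

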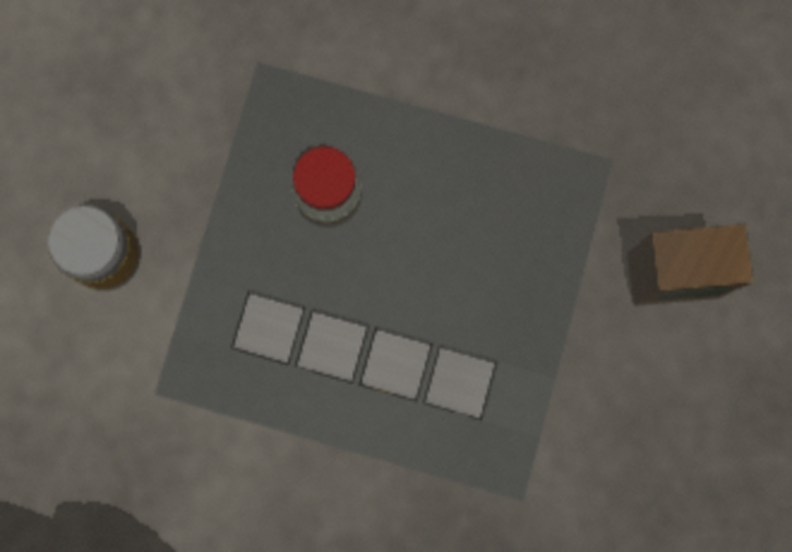

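```bash
cat >> h.py <<'E'
from scipy.spatial.transform import Rotation as Ro
def to(target,yaxis=None):
    s=manip.state(); R=Ro.from_quat(s["tcp_rot"]); 
    print("t",s["clock"],"tcp",np.round(s["tcp_pos"],4),"shift cm tool",np.round(R.inv().apply(np.array(target)-s["tcp_pos"])*100,2))
    if yaxis is not None:
        y=np.array(yaxis); z=np.array([0,0,-1.]); G=Ro.from_matrix(np.stack([np.cross(y,z),y,z],1))
        print("turn deg",np.round((R.inv()*G).as_rotvec(degrees=True),2))
E
python3 - <<'E'
from h import *
for n in ("top","scene"):
    D=np.load(n+".npz"); im,W=D["im"],D["W"]
    g=im.min(-1).astype(int); m=(g>105 if n=="top" else g>np.percentile(g[(abs(W[...,2]-.11)<.01)],80))&(abs(W[...,2]-.109)<.01)&(abs(W[...,0]-.48)<.08)&(abs(W[...,1])<.18)
    k,l,st,c=cv2.connectedComponentsWithStats(m.astype(np.uint8))
    for i in range(1,k):
        if st[i,4]>150:
            p=W[l==i]; print(n,c[i].round(1),st[i,4],p.mean(0).round(4),np.median(p[:,2]).round(4),cv2.minAreaRect(p[:,:2].astype(np.float32)*1000))
    print(np.percentile(g[(abs(W[...,2]-.11)<.01)],[10,50,90,99]))
r=np.radians(73.642-90); ex=np.array([np.cos(r),np.sin(r)]); ey=np.array([-ex[1],ex[0]])
for y in (-.084,-.028,.028,.084): print(y,np.array([.5524,.0099])-.07*ex+y*ey)
row=np.array([.5524,.0099])-.07*ex+.084*ey
to([*row,.16],[*ey,0])
E
```

```text
top [271.5 286. ] 499 [0.5089 0.1099 0.1098] 0.1097 ((509.114501953125, 110.10501098632812), (46.345428466796875, 44.649024963378906), 73.8526611328125)
top [298.  293.6] 500 [0.4932 0.0562 0.1077] 0.1077 ((493.2738037109375, 56.372467041015625), (46.34031295776367, 44.88978576660156), 73.81591796875)
top [324.5 301.1] 502 [0.4775 0.0028 0.1095] 0.1095 ((477.5563659667969, 2.922943115234375), (46.049285888671875, 44.88771057128906), 72.46826934814453)
top [351.4 308.9] 504 [ 0.4615 -0.0512  0.1094] 0.1094 ((461.32806396484375, -51.1346435546875), (46.02782440185547, 45.33203125), 73.15118408203125)
[ 72.  76.  99. 121.]
scene [290.8 193.5] 261 [ 0.4613 -0.0542  0.1086] 0.1086 ((460.11065673828125, -54.80594253540039), (50.88437271118164, 52.36348342895508), 74.67921447753906)
scene [313.7 197.5] 276 [ 0.4777 -0.0005  0.1085] 0.1086 ((481.2472839355469, -2.5730323791503906), (49.66922378540039, 67.94059753417969), 72.15287780761719)
scene [361.8 205. ] 253 [0.5081 0.1097 0.1086] 0.1086 ((510.599853515625, 105.83430480957031), (48.98137283325195, 60.924530029296875), 73.1274185180664)
[ 36. 102. 106. 150.]
-0.084 [ 0.46157595 -0.05098507]
-0.028 [0.47734768 0.00274809]
0.028 [0.49311942 0.05648125]
0.084 [0.50889116 0.11021441]
t 0.7 tcp [0.2256 0.6362 0.2226] shift cm tool [-44.28 -40.11   6.25]
turn deg [ 0.01 -0.   -3.17]
```

Call:
{"fn": "carry_out", "kwargs": {"moves": [[0, [-1.6, -1.4, 0], [0, 0, 0]], [0, [-3.5, -3.2, 0], [0, 0, 0]], [0, [-3.5, -3.2, 0], [0, 0, 0]], [0, [-3.5, -3.2, 0], [0, 0, 0]], [0, [-3.5, -3.2, 0], [0, 0, 0]], [0, [-3.5, -3.2, 0], [0, 0, 0]], [0, [-3.5, -3.2, 0], [0, 0, 0]], [0, [-3.5, -3.2, 0], [0, 0, 0]], [0, [-3.5, -3.2, 0], [0, 0, 0]], [0, [-3.5, -3.2, 0], [0, 0, 0]]], "newtons": 20}}

```text
clock: 1.7
tcp_pos: [0.4373, 0.2392, 0.223]
tcp_rot: [0.17, 0.986, 0.0, 0.0]
ft_force: [0.3, 0.6, -0.1]
finger_gap: 0.169
gripper_force: 0.0
```

Call:
{"fn": "carry_out", "kwargs": {"moves": [[0, [-3.5, -3.2, 0], [0, 0, 0]], [0, [-3.5, -3.2, 0], [0, 0, 0]], [0, [-2.5, -2.2, 0], [0, 0, 0]], [0, [-1, -1, 0], [0, 0, 0]], [0, [0, 0, 1], [0, 0, -3.2]], [0, [0, 0, 0], [0, 0, 0]], [0, [0, 0, 0], [0, 0, 0]], [0, [0, 0, 0], [0, 0, 0]]]}}

```text
clock: 2.5
tcp_pos: [0.5035, 0.1161, 0.2129]
tcp_rot: [0.142, 0.99, 0.0, 0.0]
ft_force: [-0.6, 0.3, 0.6]
finger_gap: 0.008
gripper_force: 0.0
```

```bash
python3 - <<'E'
from h import *
r=np.radians(73.642-90)
to([.5089,.1101,.14],[-np.sin(r),np.cos(r),0]); s=manip.state(); print(s["ft_force"],s["finger_gap"])
E
```

```text
t 2.5 tcp [0.5035 0.1161 0.2129] shift cm tool [-0.68 -0.43  7.29]
turn deg [0.04 0.02 0.06]
[-0.5779171   0.25025872  0.58406327] 0.007879134245629483
```

Call:
{"fn": "carry_out", "kwargs": {"moves": [[0, [-0.7, -0.4, 2.5], [0, 0, 0]], [0, [0, 0, 3], [0, 0, 0]], [0, [0, 0, 2.5], [0, 0, 0]], [0, [0, 0, 1.3], [0, 0, 0]], [0, [0, 0, 0.1], [0, 0, 0]], [0, [0, 0, 0], [0, 0, 0]], [0, [0, 0, 0], [0, 0, 0]]]}}

```text
clock: 3.2
tcp_pos: [0.5101, 0.11, 0.1199]
tcp_rot: [0.142, 0.99, 0.001, 0.001]
ft_force: [-0.1, 0.1, -0.0]
finger_gap: 0.003
gripper_force: 0.0
```

```bash
python3 - <<'E'
from h import *
to([.5089,.1101,.111]); s=manip.state(); print(s["ft_force"],s["finger_gap"])
E
```

```text
t 3.2 tcp [0.5101 0.11   0.1199] shift cm tool [ 0.12 -0.02  0.89]
[-0.05815325  0.07026493 -0.04524751] 0.0026177560264998233
```

Now feel the first plate gently.

Call:
{"fn": "carry_out", "kwargs": {"moves": [[0, [0.1, 0, 0.5], [0, 0, 0]], [0, [0, 0, 0.2], [0, 0, 0]], [0, [0, 0, 0.1], [0, 0, 0]], [0, [0, 0, 0.1], [0, 0, 0]], [0, [0, 0, 0], [0, 0, 0]], [0, [0, 0, 0], [0, 0, 0]]]}}

```text
clock: 3.8
tcp_pos: [0.5081, 0.1099, 0.1104]
tcp_rot: [0.142, 0.99, 0.0, -0.0]
ft_force: [-2.7, -0.0, 7.0]
finger_gap: 0.005
gripper_force: 3.6
```

Call:
{"fn": "carry_out", "kwargs": {"moves": [[0, [0, 0, 0.1], [0, 0, 0]], [0, [0, 0, 0], [0, 0, 0]], [0, [0, 0, 0], [0, 0, 0]]]}}

```text
clock: 4.1
tcp_pos: [0.5081, 0.1099, 0.1104]
tcp_rot: [0.142, 0.99, 0.0, -0.0]
ft_force: [-5.0, -1.0, 14.1]
finger_gap: 0.004
gripper_force: 7.2
```

Rigid: 14 N and no give. On to the next plate.

Call:
{"fn": "carry_out", "kwargs": {"moves": [[0, [0, 0, -0.5], [0, 0, 0]], [0, [0, 0, -0.7], [0, 0, 0]], [0, [0, -1.8, 0], [0, 0, 0]], [0, [0, -2.4, 0], [0, 0, 0]], [0, [0, -1.4, 0], [0, 0, 0]], [0, [0, 0, 0], [0, 0, 0]], [0, [0, 0, 0.4], [0, 0, 0]], [0, [0, 0, 0], [0, 0, 0]]]}}

```text
clock: 4.9
tcp_pos: [0.4924, 0.0573, 0.1161]
tcp_rot: [0.141, 0.99, 0.0, -0.0]
ft_force: [-0.1, 0.8, 1.1]
finger_gap: 0.006
gripper_force: 0.0
```

```bash
python3 - <<'E'
from h import *
to([.4932,.0563,.1104]); s=manip.state(); print(s["ft_force"],s["finger_gap"])
E
```

```text
t 4.9 tcp [0.4924 0.0573 0.1161] shift cm tool [-0.1  -0.07  0.57]
[-0.13911511  0.84033073  1.13151149] 0.005760176852542997
```

Call:
{"fn": "carry_out", "kwargs": {"moves": [[0, [0, 0, 0.4], [0, 0, 0]], [0, [0, 0, 0.2], [0, 0, 0]], [0, [0, 0, 0.1], [0, 0, 0]], [0, [0, 0, 0.1], [0, 0, 0]], [0, [0, 0, 0.1], [0, 0, 0]], [0, [0, 0, 0], [0, 0, 0]], [0, [0, 0, 0], [0, 0, 0]]]}}

```text
clock: 5.6
tcp_pos: [0.4924, 0.0563, 0.1076]
tcp_rot: [0.142, 0.99, 0.0, -0.0]
ft_force: [-0.7, 1.2, 1.4]
finger_gap: 0.007
gripper_force: 1.1
```

This plate sits lower (z 107.6 mm against 110.4). Press on.

Call:
{"fn": "carry_out", "kwargs": {"moves": [[0, [0, 0, 0.1], [0, 0, 0]], [0, [0, 0, 0.1], [0, 0, 0]], [0, [0, 0, 0.1], [0, 0, 0]], [0, [0, 0, 0], [0, 0, 0]], [0, [0, 0, 0], [0, 0, 0]]]}}

```text
clock: 6.1
tcp_pos: [0.4924, 0.0563, 0.1045]
tcp_rot: [0.142, 0.99, 0.0, -0.0]
ft_force: [-0.8, 1.3, 3.6]
finger_gap: 0.004
gripper_force: 1.5
```

It gives. Press further, past the 5 mm catch.

Call:
{"fn": "carry_out", "kwargs": {"moves": [[0, [0, 0, 0.1], [0, 0, 0]], [0, [0, 0, 0.1], [0, 0, 0]], [0, [0, 0, 0.15], [0, 0, 0]], [0, [0, 0, 0], [0, 0, 0]], [0, [0, 0, 0], [0, 0, 0]], [0, [0, 0, 0], [0, 0, 0]], [0, [0, 0, 0], [0, 0, 0]], [0, [0, 0, 0], [0, 0, 0]]]}}

```text
clock: 6.9
tcp_pos: [0.4924, 0.0563, 0.1011]
tcp_rot: [0.142, 0.99, 0.0, 0.0]
ft_force: [-1.0, 2.2, 4.3]
finger_gap: 0.005
gripper_force: 2.1
```

```bash
python3 - <<'E'
from h import *
im,d=imaging.grab_frame("top"); cv2.imwrite("pics/t2.png",im[140:380,150:490,::-1].repeat(2,0).repeat(2,1))
E
```

```text
(no output)
```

View pics/t2.png

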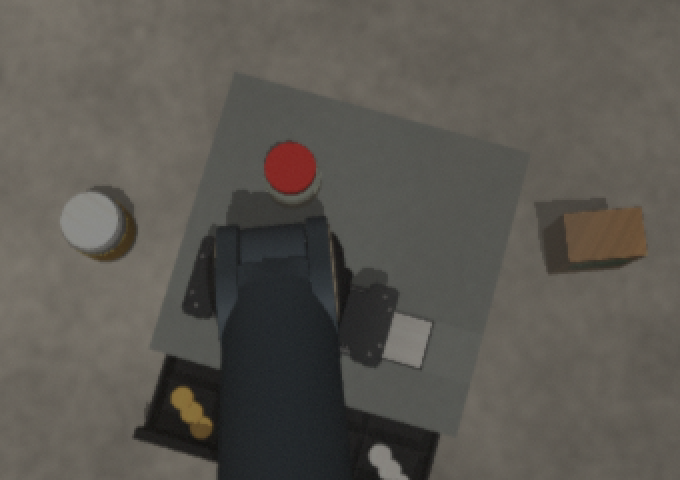

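The drawer is open (its tray with coins shows below the case's front edge at about rows 360–450), and the jar, tin and carton stand as before. Now I take the hand away upwards.

Call:
{"fn": "carry_out", "kwargs": {"moves": [[0, [0, 0, -0.6], [0, 0, 0]], [0, [0, 0, -1.5], [0, 0, 0]], [0, [0, 0, -3], [0, 0, 0]], [0, [0, 0, -4], [0, 0, 0]], [0, [0, 0, -3], [0, 0, 0]], [0, [0, 0, -1], [0, 0, 0]], [0, [0, 0, 0], [0, 0, 0]], [0, [0, 0, 0], [0, 0, 0]], [0, [0, 0, 0], [0, 0, 0]]]}}

```text
clock: 7.85
tcp_pos: [0.4913, 0.0557, 0.2302]
tcp_rot: [0.142, 0.99, -0.001, -0.002]
ft_force: [0.3, 1.1, -0.2]
finger_gap: 0.004
gripper_force: 0.0
```

```bash
python3 - <<'E'
from h import *
im,d=imaging.grab_frame("scene"); cv2.imwrite("pics/s2.png",im[...,::-1])
W=cloud("scene",d)
for q in ("jar","tin","carton"):
    r=outline_of(q,"scene")[0]; print(q,r["extent"],np.median(W[r["region"]&(d>0)],0).round(3))
s=manip.state(); print(s["clock"],s["tcp_pos"],s["ft_force"])
E
```

```text
jar [328.0, 200.0, 353.6, 245.3] [0.641 0.056 0.165]
tin [417.0, 221.5, 451.0, 275.8] [0.61  0.263 0.068]
carton [174.3, 210.8, 221.0, 267.1] [ 0.588 -0.255  0.078]
8.05 [0.49195526 0.05598139 0.23109729] [-0.16223419 -0.47465117 -0.21019973]
```

View pics/s2.png

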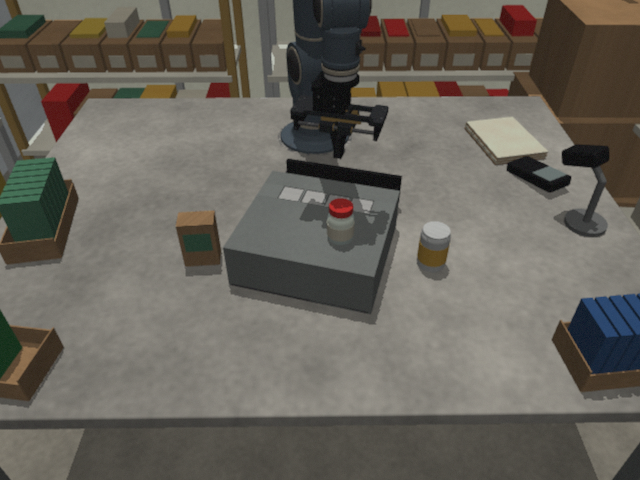

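The drawer front stands out beyond the case (about 290–400, 160–188). The hand is clear above, and the jar (341,222), tin (434,245) and carton (199,238) haven't moved.

```bash
python3 -c "
from workcell import manip
print(manip.finish_job())"
```

```text
the job is handed in; nothing more can be done
None
```

The drawer is open and the job is handed in: the +84 mm plate was rigid, the +28 mm plate gave, and pressing it released the drawer; the hand is clear and the jar, tin and carton are unmoved.

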